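# Flush the jug rinser under its splash cover

## Task

Flush the jug rinser: first swing its stiff spout about a quarter turn to either side, clear of the rinser bed, and leave it there. Then take the loose splash cover by its knob, fit it over the nozzle pin in the middle of the bed so that the hidden socket in its underside drops over the pin, and press it all the way down against the sprung valve plate. The program finishes while you are still holding the cover pressed fully down; leave the tamper, milk jug, cup and shaker standing where they are.

Things in the scene. Friction and masses are not known exactly. Their poses are not given: they have to be found in the camera images.
- nozzle (a point): Top centre of the fixed upright nozzle pin in the middle of the rinser bed, 66 mm above the worktop. The pin is 12 mm in diameter; its top 4 mm narrow as a cone to a flat of 5.6 mm. It stands 14 mm above the valve plate at rest. z is up, +x leads back to the spout post.
- rinser: The jug rinser, a steel unit fixed to the worktop; origin on the worktop below the nozzle pin, z up. Round housing of 168 mm diameter and 42 mm height round the pin; a tongue 70 mm wide and 34 mm high runs back along its +x axis to the spout post, 140 mm behind the pin.
- valve (a joint): How far the black six-armed valve plate (72 mm across) round the pin is pressed down, in m: 0 at rest (top 52 mm above the worktop), 0.007 fully down at its stop. Its spring pushes up with 5.5 N at rest, 11.5 N fully down: the cover alone does not move it, and it rises again when the push ends.
- spout_pivot (a point): Point on the upright swivel axis of the spout, 152 mm above the worktop (the height of the tube centreline), 140 mm behind the nozzle pin; fixed to the rinser. The post below is 24 mm thick, the swivel collar 32 mm in diameter, its top 168 mm above the worktop.
- spout_end (a point): Centreline of the level steel spout tube at its free end, 140 mm from the swivel axis, 152 mm above the worktop. The tube is 16 mm thick and straight from the collar to the end, where an outlet of 21 mm diameter hangs down to 114 mm above the worktop. At the start it hangs over the bed and blocks it from above.
- spout (a joint): Angle of the spout (rad): 0 with the outlet right over the nozzle pin; positive when turned anticlockwise seen from above (outlet moves to the robot's right), negative to the left; range -1.9 to 1.9. A quarter turn is 1.57 either way. The joint is stiff: it needs about 2 to 3 N near the tube's end and stays wherever it is left.
- cover_mid (a point): Centre (half-way up) of the loose splash cover, 36 mm above its underside: a plain steel disc of 91 mm diameter, 30 mm high, with an upright black round knob on top, 28 mm in diameter, 42 mm high (30 to 72 mm above the underside). About 0.28 kg. It stands knob up on the worktop, left or right of the rinser.
- cover_socket (a point): Centre of the flat underside of the cover: mouth of the blind round socket, 15 mm in diameter, 26 mm deep, on the axis of the knob. Once dropped over the pin, the underside rests on the valve plate, 52 mm above the worktop; while it still rests on the tip of the pin it is 66 mm above the worktop.
- tamper_mid (a point): Bystander: tamper with a round foot (58 mm diameter) and a wooden handle, 94 mm tall; centre half-way up. Stands on the side of the rinser where the cover is not. Do not disturb.
- jug_mid (a point): Bystander: steel milk jug with handle, 106 x 127 x 119 mm; point half-way up. Stands back left. Do not disturb.
- cup_mid (a point): Bystander: white espresso cup, 61 x 79 x 56 mm; point half-way up. Stands back left. Do not disturb.
- shaker_mid (a point): Bystander: white round shaker, 61 mm diameter, 82 mm tall; centre half-way up. Stands back right. Do not disturb.
Not all that is in view belongs to the job. What is shaped like the part that bears cover_mid but blue or green is not meant.

How it is judged:
On the way, in this order (a step that is already met when the one before it is completed fails the run):
1. the spout has been swung at least 60 degrees to one side, clear of the bed ((value of joint spout above 1.05 rad or value of joint spout below -1.05 rad)), for 0.2 s.
2. the cover has dropped over the nozzle pin (horizontal distance between cover_socket and nozzle below 0.004 m and z of cover_socket in the frame of nozzle below -0.011 m and angle between cover_socket's own z axis and vertical below 0.1 rad), for 0.2 s.
At the end, for the whole second after the job is handed in: The cover sits over the pin (within 4 mm of its axis, underside 11 mm or more below its top, tilt under 0.1 rad); the fingers press it and the valve plate is down more than 5 of its 7 mm through the last second; the spout stands more than 1.05 rad (60 degrees) to one side (all of step 2 and (value of joint spout above 1.05 rad or value of joint spout below -1.05 rad) and value of joint valve above 0.005 m and contact force between cover and the fingers above 2 N and contact force between cover and rinser above 4 N); the arm keeps its last pose, push and grip.
It fails at once if the tamper is pushed more than 40 mm away or tipped over (distance of tamper_mid from where it was at the start of the episode above 0.04 m or angle between tamper_mid's own z axis and vertical above 0.5 rad).
It fails at once if the milk jug is pushed more than 40 mm away or tipped over (distance of jug_mid from where it was at the start of the episode above 0.04 m or angle between jug_mid's own z axis and vertical above 0.5 rad).
It fails at once if the espresso cup is pushed more than 40 mm away or tipped over (distance of cup_mid from where it was at the start of the episode above 0.04 m or angle between cup_mid's own z axis and vertical above 0.5 rad).
It fails at once if the shaker is pushed more than 40 mm away or tipped over (distance of shaker_mid from where it was at the start of the episode above 0.04 m or angle between shaker_mid's own z axis and vertical above 0.5 rad).
It also fails if it takes over 58 s, if anything falls off the work surface, if the arm or the gripper's body presses on something with over 40 N, if the wrist force passes 120 N, or if a joint passes its speed limit or range.

## Robot

A 7-joint arm with a two-finger parallel gripper is mounted at the origin on a cart in front of the work surface, level with it; the furniture and walls round the work are solid. World frame = base frame: x ahead of the robot, y to its left, z up, the work surface at z = 0. Lengths are in m, angles in rad, forces in N, time in s.
With the tool pointing down it reaches from about 0.425 to 0.925 m from the base axis. Payload 6.8 kg.
Tool frame: the origin (TCP) lies midway between the tips of the shut fingers; the grasp point (between the pads) lies 19 mm behind it; z points along the fingers, y is the direction in which the jaws open and shut (so a half turn about z gives the same grasp; the last joint's range is limited). The gripper opens to 85 mm and grips with 20 to 120 N. Pads are 22 mm wide; open, the fingers measure 114 mm over their backs; the gripper's body (76 mm by 85 mm) begins 54 mm behind the grasp point. The pads swing forward as they close: fully open they stand 13 mm farther back than shut.
Start: joints at [1.138, 0.477, 0.022, 1.555, -0.011, 1.109, -0.083], TCP at [0.215, -0.64, 0.231] pointing down, gripper open.
Joint ranges: [-2.96, 2.96], [-0.34, 2.1], [-1.41, 1.46], [0.24, 2.44], [-1.37, 4.51], [0.17, 1.92], [-2.96, 2.96]. Speed limits (rad/s): [2.39, 2.39, 3.14, 3.14, 3.14, 3.14, 3.14].

## Interface

Orientations are given as a rotation vector (axis times angle).
In Python, from bench import r, imaging gives the robot as it stands.
- The arm moves only by the tool jog_arm, never from a script. Its argument "rows" is a list of rows, each an object with "delta_rot": the turn, a rotation vector about the tool's x, y, z in degrees, a list of three; "xyz": the shift along the tool's x, y, z in cm, a list of three; "fingers": the closure, from 0 (fully open) to 1 (shut). A call has exactly 5 rows; each row is the pose to reach, as a shift and turn from the pose measured when the call began, along the tool's axes at that moment; what a row does not reach only later rows make up. A row lasts 1/12 s, in which the tool goes at most 41.7 mm and 7.16 degrees, less where a joint would pass 70% of its speed; a pose out of reach is approached as far as the arm can. A call with a gripper value outside its range is refused whole. The fingers move at their own pace and stop on an object; "grip_force" is the grip in N (left out, the last holds). Time passes only in rows, so rows that repeat a pose let the fingers close, or fill a call up. It gives the time, the measured TCP pose, the force and the opening at its end, in the units of the state.
- r.get_obs(): the state, without advancing time (a new reading comes with each control period).
- imaging.grab_frame(name): name is "side" or "top"; returns the picture (384x512x3 uint8, blue, green, red); there is no depth.
- imaging.camera_info(name): a dict with "camera_matrix" (3x3 intrinsics, pixels), "xyz" and "attitude" of the camera in the world. Camera axes: x right, y down, z forward; pixel columns grow to the right and rows downward; lengths in m; the calibration is good to about 2 mm. A picture is of the moment at which its call begins. camera_info takes no time and is no camera call.
- r.hand_in(): hands the job in, once; it reports no verdict.
Trained networks look in the newest picture that a camera, given by its name, has taken for a name from the list of things; names that differ only in an ending like _2 or _b are one class to them, and where a whole thing is asked for, a point or a joint stands for the part that bears it (a point fixed in the world has none). Each returns a list of dicts, best first, with "conf" (0 to 1); they miss things now and then, are a little off and sometimes report something else, mostly with a low value. They report only what shows in the picture. A call takes as long as a camera call. They do not tell look-alikes from the thing itself.
- imaging.find_in(camera, query): "position" ([column, row] in pixels, amid what is visible of it).
- imaging.cut_out(camera, query): "region" (384x512 bool, what is visible of it) and "position" ([column, row] in pixels, amid what is visible of it).
- imaging.tip_of(camera, query): "position" ([column, row] in pixels: a listed point, or the origin of a listed thing).
The state is a dict: "clock": time; "joints": joint angles; "qvel": joint speeds; "tau": joint torques, N m; "tcp_pos": TCP position; "orientation": TCP orientation; "contact_force": force on the tool from outside, world axes, zero at the start; "moment": the same for the moment, N m; "grip_width": finger opening in m.
Only numpy, scipy, OpenCV 4.12 (cv2) and the standard library are available. Lean on these libraries where they do the work, as an engineer would, in place of code of your own. Each camera call takes 0.05 s, during which the arm holds its last target.

## Working session

There is one attempt and no reset: what is moved stays moved. The work goes in short steps, Python scripts to look and compute and a tool call to move; the robot and the scene stay as the last step left them, time stands still between calls to the robot, and variables do not carry over. Pictures are saved under pics/ and viewed, and the job is handed in when it is done.

Besides the shell and the picture viewer there is one more tool, called after ">>>" as name(argument=value, ...), one argument or row to a line, values as JSON. jog_arm: Moves the arm, as the interface text tells. Its arguments: {"type":"object","properties":{"rows":{"type":"array","items":{"type":"object","properties":{"delta_rot":{"type":"array","items":{"type":"number"}},"xyz":{"type":"array","items":{"type":"number"}},"fingers":{"type":"number"}}}},"grip_force":{"type":"number"}},"required":["rows"]}

```bash
ls; mkdir -p pics; python3 - <<'E'
from bench import r, imaging
import cv2,numpy as np
print(r.get_obs())
for c in ("side","top"):
    im=imaging.grab_frame(c); cv2.imwrite(f"pics/{c}0.png",im)
    print(c,imaging.camera_info(c))
    for q in ("nozzle","spout_pivot","spout_end","cover_mid","cover_socket","tamper_mid","jug_mid","cup_mid","shaker_mid","rinser"):
        print(q,[(np.round(d["position"],1).tolist(),round(d["conf"],2)) for d in imaging.tip_of(c,q)][:3])
E
```

```text
pics
{'clock': 0.0, 'joints': array([ 1.13788905,  0.4777538 ,  0.02233605,  1.55643473, -0.01149512,
        1.10927032, -0.08312025]), 'qvel': array([ 0.00170092, -0.00061034,  0.00129526, -0.00069863,  0.00181576,
        0.00018901, -0.00230304]), 'tau': array([ 6.51392456e-04, -5.96458125e+01,  1.60813976e+00, -2.81200218e+01,
        1.24641205e-02,  9.33385338e-03, -5.28728549e-06]), 'tcp_pos': array([ 0.21521615, -0.63916785,  0.23036373]), 'orientation': array([-3.09858499e+00, -5.07703899e-01,  6.41374813e-04]), 'contact_force': array([0.01141059, 0.10031139, 0.52399951]), 'moment': array([-0.00627504,  0.01314835, -0.01889255]), 'grip_width': 0.08550478403521644}
side {'camera_matrix': array([[461.14328207,   0.        , 257.2172374 ],
       [  0.        , 461.14328207, 196.64351544],
       [  0.        ,   0.        ,   1.        ]]), 'xyz': array([-0.0951755 ,  0.94354213,  1.03629789]), 'attitude': array([-0.76440186,  2.52185317, -1.19774729])}
nozzle [([272.2, 223.0], 0.9)]
spout_pivot [([238.3, 186.7], 0.66)]
spout_end [([280.2, 193.9], 0.77)]
cover_mid [([323.9, 1
[... 368 characters left out ...]
     , 251.84036985],
       [  0.        , 432.24548205, 195.78135548],
       [  0.        ,   0.        ,   1.        ]]), 'xyz': array([0.28246699, 0.02639561, 1.63150575]), 'attitude': array([-2.12314203,  2.15155614, -0.1719768 ])}
nozzle [([245.0, 219.9], 0.83)]
spout_pivot [([245.6, 179.9], 0.75)]
spout_end [([259.5, 217.5], 0.71), ([252.1, 220.5], 0.65)]
cover_mid [([364.1, 210.2], 0.97), ([288.0, 185.0], 0.9), ([320.7, 206.5], 0.8)]
cover_socket [([357.6, 211.1], 0.94), ([331.4, 241.6], 0.9), ([285.4, 185.8], 0.77)]
tamper_mid [([194.5, 231.7], 0.61)]
jug_mid [([139.8, 154.9], 0.78)]
cup_mid [([189.9, 158.4], 0.52)]
shaker_mid [([359.7, 170.8], 0.6)]
rinser [([253.7, 220.7], 0.91)]
```

```bash
python3 - <<'E'
import cv2
a=cv2.imread("pics/top0.png");cv2.imwrite("pics/top0z.png",cv2.resize(a[110:310,110:400],None,fx=2.75,fy=2.75,interpolation=2))
a=cv2.imread("pics/side0.png");cv2.imwrite("pics/side0z.png",cv2.resize(a[100:330,100:390],None,fx=2.6,fy=2.6,interpolation=2))
E
```

```text
(no output)
```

View pics/top0z.png

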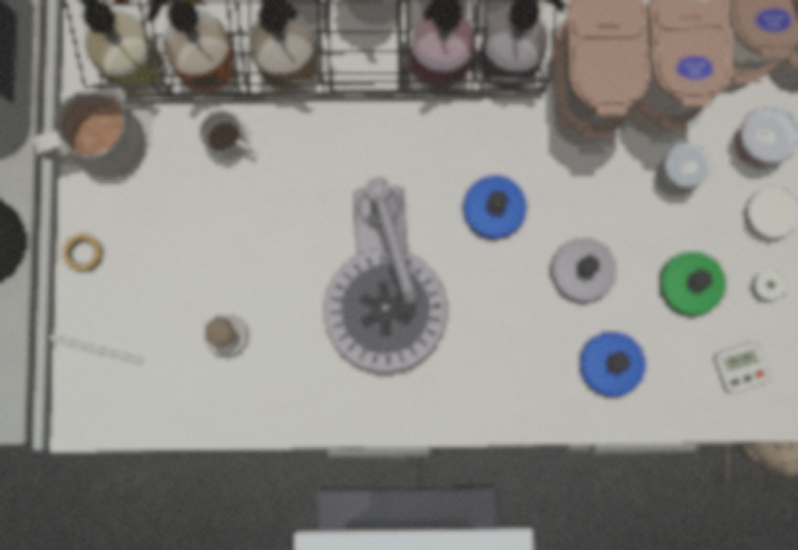

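View pics/side0z.png

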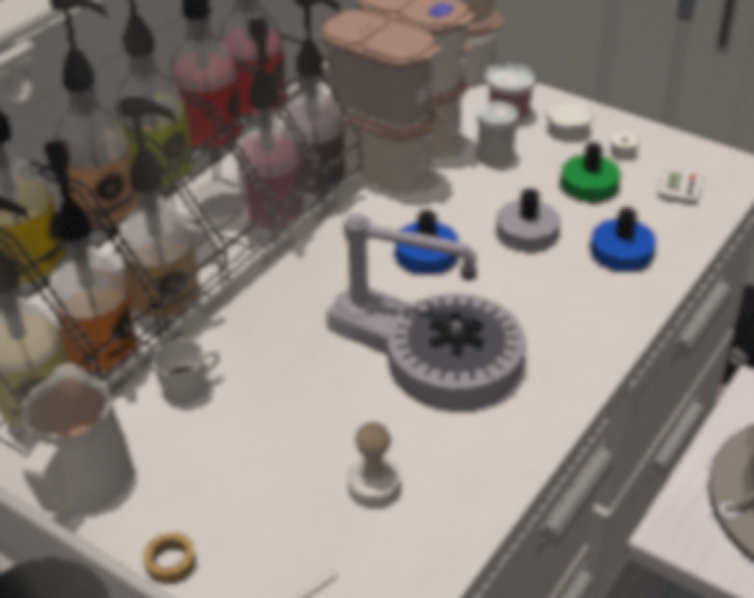

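View pics/top0.png

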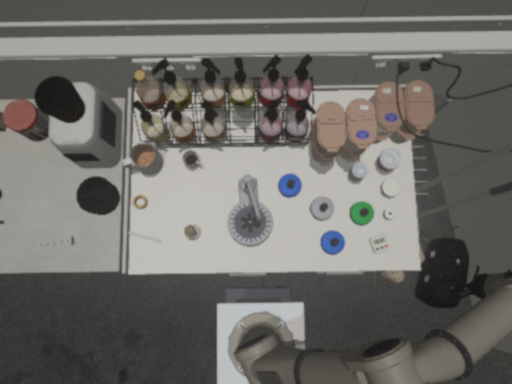

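```bash
cat > h.py <<'E'
from bench import r, imaging
import cv2,numpy as np
from scipy.spatial.transform import Rotation as R
from scipy.optimize import minimize, least_squares
CI={c:imaging.camera_info(c) for c in ("side","top")}
def proj(c,P):
    i=CI[c];p=(np.atleast_2d(P)-i["xyz"])@R.from_rotvec(i["attitude"]).as_matrix()
    q=p@i["camera_matrix"].T; return q[:,:2]/q[:,2:]
def plane(c,uv,z):
    i=CI[c];d=R.from_rotvec(i["attitude"]).as_matrix()@np.linalg.inv(i["camera_matrix"])@np.array([*uv,1.])
    return i["xyz"]+d*(z-i["xyz"][2])/d[2]
def tri(obs):
    f=lambda P:np.concatenate([proj(c,P)[0]-uv for c,uv in obs])
    s=least_squares(f,[0.6,0,0.1]);return s.x,s.fun
t=np.linspace(0,2*np.pi,48,endpoint=False)
def circ(x,y,z,rad): return np.c_[x+rad*np.cos(t),y+rad*np.sin(t),0*t+z]
def sil(c,x,y,parts,S=4):
    m=np.zeros((384*S,512*S),np.uint8)
    for rad,z0,z1 in parts:
        h=cv2.convexHull(np.r_[proj(c,circ(x,y,z0,rad)),proj(c,circ(x,y,z1,rad))].astype(np.float32))
        cv2.fillPoly(m,[np.round(((h+0.5)*S-0.5)*16).astype(np.int32)],255,shift=4)
    return cv2.resize(m,(512,384),interpolation=cv2.INTER_AREA)/255.
def fit(c,region,parts,x0):
    g=region.astype(float)
    f=lambda v:np.abs(sil(c,v[0],v[1],parts)-g).sum()
    s=minimize(f,x0,method="Nelder-Mead",options=dict(initial_simplex=[x0,x0+[.015,0],x0+[0,.015]],xatol=2e-4,fatol=.1))
    return s.x,s.fun/g.sum()
COVER=lambda z:[(.0455,z,z+.03),(.014,z+.03,z+.072)]
E
python3 - <<'E'
from h import *
for c in CI: imaging.grab_frame(c)
P={}
for q in ("nozzle","spout_pivot","spout_end","tamper_mid","jug_mid","shaker_mid"):
    o=[(c,imaging.tip_of(c,q)[0]["position"]) for c in CI]
    X,f=tri(o);print(q,X.round(4),f.round(1))
for c in CI:
    for d in imaging.cut_out(c,"cover_mid"):
        g=d["region"];p=np.array(d["position"]);im=imaging  
        x0=plane(c,p,.02)[:2]
        print(c,"cover",p.round(0),round(d["conf"],2),g.sum(),*fit(c,g,COVER(0),x0))
    for d in imaging.cut_out(c,"rinser"):
        g=d["region"];np.save(f"rins_{c}.npy",g);print(c,"rins",d["position"],d["conf"],g.sum())
print(r.get_obs()["clock"])
E
```

```text
nozzle [0.4461 0.043  0.0814] [-0.6 -0.1  0.3  0.7]Traceback (most recent call last):
  File "<stdin>", line 5, in <module>
IndexError: list index out of range
```

```bash
python3 - <<'E'
from h import *
I={}
for c in CI: I[c]=imaging.grab_frame(c)
for q,z in (("nozzle",.066),("spout_pivot",.152),("spout_end",.152),("tamper_mid",.047)):
  for c in CI:
    for d in imaging.tip_of(c,q)[:2]: print(q,c,plane(c,d["position"],z).round(4),round(d["conf"],2))
for c in CI:
    for d in imaging.cut_out(c,"cover_mid"):
        g=d["region"];p=np.array(d["position"])
        x0=plane(c,p,.02)[:2]
        print(c,"cover",p.round(0),round(d["conf"],2),g.sum(),I[c][g].mean(0).round(),*fit(c,g,COVER(0),x0))
    for d in imaging.cut_out(c,"rinser"):
        g=d["region"];np.save(f"rins_{c}.npy",g);print(c,"rins",d["position"],d["conf"],g.sum())
        cv2.imwrite(f"pics/rins_{c}.png",g*np.uint8(255))
print(r.get_obs()["clock"])
E
```

```text
nozzle side [0.4492 0.0309 0.066 ] 0.91
nozzle side [0.6548 0.2746 0.066 ] 0.36
nozzle top [0.4514 0.0531 0.066 ] 0.61
spout_pivot side [0.566  0.0443 0.152 ] 0.57
spout_pivot top [0.5802 0.0505 0.152 ] 0.61
spout_end side [ 0.4521 -0.0125  0.152 ] 0.94
tamper_mid side [0.4157 0.2451 0.047 ] 0.86
tamper_mid side [0.6976 0.4198 0.047 ] 0.36
tamper_mid top [0.4029 0.2378 0.047 ] 0.7
side cover [342. 193.] 0.94 465 [123.  70.  45.] [ 0.36454286 -0.27680618] 0.1610879190385832
side cover [303. 188.] 0.81 428 [110. 107. 113.] [ 0.49428701 -0.23961589] 0.19907458310426973
side cover [326. 166.] 0.75 397 [ 59. 102.  50.] [ 0.47340538 -0.3932474 ] 0.15826542203783275
side cover [267. 196.] 0.69 348 [114.  73.  57.] [ 0.58155167 -0.1208112 ] 0.5494252873563218
side cover [169. 240.] 0.38 391 [102. 107. 113.] [0.70247419 0.22834967] 0.796078431372549
side rins [264.7, 225.7] 0.6 2944
top cover [287. 185.] 0.95 450 [153. 101.  77.] [ 0.58547609 -0.11589776] 0.08657952069716776
top cover [361. 214.] 0.7 450 [ 82. 128.  73.] [ 0.4742121  -0.38275021] 0.14930718954248365
top cover [319. 207.] 0.67 375 [138. 136. 138.] [ 0.49383703 -0.23229089] 0.3298614379084967
top cover [333. 243.] 0.6 466 [154. 100.  75.] [ 0.36798083 -0.27033506] 0.10900446015315998
top cover [252. 194.] 0.6 246 [133. 131. 133.] [0.57955721 0.03275353] 1.8102662203092619
top rins [249.5, 217.3] 0.87 2109
2.05
```

```bash
cat >> h.py <<'E'
def edgefit(img,c,circles,x0,span=.02,sig=1.0):
    """circles: list (rad,z,sign) ; sign of brightness change going outward (+ brighter outside), 0=any"""
    g=cv2.GaussianBlur(cv2.cvtColor(img,cv2.COLOR_BGR2GRAY).astype(np.float32),(0,0),sig)
    def samp(p): return cv2.remap(g,p[:,0].astype(np.float32)[None],p[:,1].astype(np.float32)[None],cv2.INTER_CUBIC)[0]
    def f(v):
        s=0
        for rad,z,sg in circles:
            p=proj(c,circ(v[0],v[1],z,rad));n=p-p.mean(0);n/=np.linalg.norm(n,axis=1)[:,None]
            d=samp(p+n)-samp(p-n); s+=np.mean(np.clip(sg*d,-5,40)) if sg else np.mean(np.minimum(abs(d),40))
        return -s
    G=[(f((x0[0]+a,x0[1]+b)),a,b) for a in np.arange(-span,span+.001,.002) for b in np.arange(-span,span+.001,.002)]
    _,a,b=min(G);b0=np.array([x0[0]+a,x0[1]+b])
    s=minimize(f,b0,method="Nelder-Mead",options=dict(initial_simplex=[b0,b0+[.002,0],b0+[0,.002]],xatol=1e-4,fatol=1e-3))
    return s.x,-s.fun
def overlay(img,c,circles,v,name,win,S=6):
    u,w=win;im=cv2.resize(img[w-45:w+45,u-60:u+60],None,fx=S,fy=S,interpolation=cv2.INTER_CUBIC)
    for rad,z,_ in circles:
        p=(proj(c,circ(*v,z,rad))-[u-60,w-45]+.5)*S
        cv2.polylines(im,[np.round(p).astype(np.int32)],True,(0,0,255),1)
    cv2.imwrite(name,im)
E
python3 - <<'E'
from h import *
for c in ("side","top"):
    im=cv2.imread(f"pics/{c}0.png")
    cc=[(.0455,.03,1)]
    RR=[(.084,.042,1)]
    v,s=edgefit(im,c,cc,(.494,-.236)); print(c,"cover",v,s)
    for circs in ([(.0455,.03,1)],[(.0455,.0,1)],[(.0455,.03,1),(.0455,0,1)],[(.014,.072,1)]): print("   ",circs,*edgefit(im,c,circs,(.494,-.236)))
    overlay(im,c,[(.0455,0,0),(.0455,.03,1),(.014,.03,0),(.014,.072,1)],v,f"pics/ov_cov_{c}.png",proj(c,[[*v,.03]])[0].astype(int))
    v,s=edgefit(im,c,RR,(.448,.042),.03); print(c,"rins",v,s)
    for circs in ([(.084,.042,1)],[(.084,0,1)],[(.084,0,1),(.084,.042,1)]): print("   ",circs,*edgefit(im,c,circs,(.448,.042),.03))
    overlay(im,c,[(.084,0,0),(.084,.042,1),(.006,.052,0),(.006,.066,0),(.036,.052,0)],v,f"pics/ov_rin_{c}.png",proj(c,[[*v,.03]])[0].astype(int))
a=[cv2.imread(f"pics/ov_{k}_{c}.png") for k in("cov","rin") for c in ("side","top")]
cv2.imwrite("pics/ov_side.png",cv2.resize(np.vstack([np.hstack(a[:2]),np.hstack(a[2:])]),(800,600),interpolation=cv2.INTER_AREA))
E
```

```text
side cover [ 0.48159783 -0.21695753] 30.941024780273438
    [(0.0455, 0.03, 1)] [ 0.48159783 -0.21695753] 30.941024780273438
    [(0.0455, 0.0, 1)] [ 0.49861684 -0.25052456] 29.947267532348633
    [(0.0455, 0.03, 1), (0.0455, 0, 1)] [ 0.49157031 -0.23601172] 44.65638732910156
    [(0.014, 0.072, 1)] [ 0.48479039 -0.22151986] 35.03060531616211
side rins [0.4229089  0.05906704] 28.985021591186523
    [(0.084, 0.042, 1)] [0.4229089  0.05906704] 28.985021591186523
    [(0.084, 0, 1)] [0.44252054 0.02444542] 27.040761947631836
    [(0.084, 0, 1), (0.084, 0.042, 1)] [0.43619979 0.03556788] 39.9013671875
top cover [ 0.49160911 -0.23351554] 26.736738204956055
    [(0.0455, 0.03, 1)] [ 0.49160911 -0.23351554] 26.736738204956055
    [(0.0455, 0.0, 1)] [ 0.49495816 -0.23796461] 25.659753799438477
    [(0.0455, 0.03, 1), (0.0455, 0, 1)] [ 0.49278802 -0.23518185] 48.65669631958008
    [(0.014, 0.072, 1)] [ 0.49170313 -0.23383594] 39.97944259643555
top rins [0.43714066 0.03438099] 21.12696075439453
    [(0.084, 0.042, 1)] [0.43714066 0.03438099] 21.12696075439453
    [(0.084, 0, 1)] [0.4381208  0.03388259] 19.788822174072266
    [(0.084, 0, 1), (0.084, 0.042, 1)] [0.43742078 0.03409266] 40.71522521972656
```

View pics/ov_side.png

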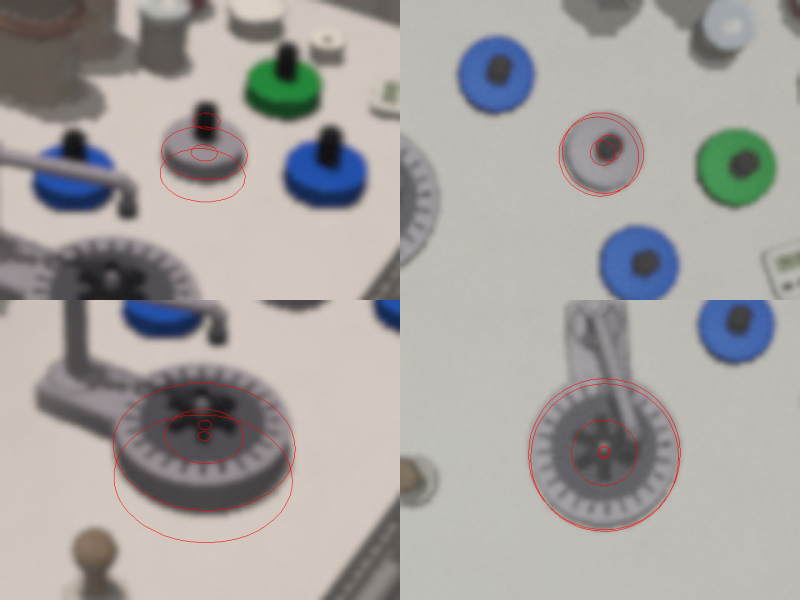

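```bash
cat >> h.py <<'E'
def hullfit(img,c,parts,x0,span=.02,sig=1.0,excl=None,draw=None):
    g=cv2.GaussianBlur(cv2.cvtColor(img,cv2.COLOR_BGR2GRAY).astype(np.float32),(0,0),sig)
    samp=lambda p:cv2.remap(g,p[:,0].astype(np.float32)[None],p[:,1].astype(np.float32)[None],cv2.INTER_CUBIC)[0]
    def pts(v,parts=parts):
        out=[]
        for rad,z0,z1 in parts:
            A=np.r_[circ(*v,z0,rad),circ(*v,z1,rad)]
            idx=cv2.convexHull(proj(c,A).astype(np.float32),returnPoints=False)[:,0]
            h=proj(c,A[idx]);W=A[idx]
            nx=np.roll(h,-1,0);n=np.roll(h,-1,0)-h
            L=np.linalg.norm(n,axis=1)
            k=np.maximum(1,np.round(L/0.7)).astype(int)
            for i in range(len(h)):
                for j in range(k[i]):
                    f=j/k[i];q=h[i]*(1-f)+nx[i]*f;w=W[i]*(1-f)+np.roll(W,-1,0)[i]*f
                    if excl is not None and excl(w[:2]-v,w[2]): continue
                    out.append((*q,n[i,1]/L[i],-n[i,0]/L[i]))
        o=np.array(out);ctr=o[:,:2].mean(0)
        if np.sum((o[:,:2]-ctr)*o[:,2:])<0:o[:,2:]*=-1
        return o
    def f(v):
        o=pts(np.array(v));d=samp(o[:,:2]+o[:,2:])-samp(o[:,:2]-o[:,2:]);return -np.mean(np.clip(d,-5,40))
    x0=np.array(x0,float)
    _,a,b=min((f(x0+[a,b]),a,b) for a in np.arange(-span,span+.001,.004) for b in np.arange(-span,span+.001,.004))
    b0=x0+[a,b]
    s=minimize(f,b0,method="Nelder-Mead",options=dict(initial_simplex=[b0,b0+[.003,0],b0+[0,.003]],xatol=1e-4,fatol=1e-3))
    if draw:
        S=6;o=pts(s.x)[:,:2];u,w=proj(c,[[*s.x,.03]])[0].astype(int)
        im=cv2.resize(img[w-45:w+45,u-60:u+60],None,fx=S,fy=S,interpolation=cv2.INTER_CUBIC)
        for p in o: cv2.circle(im,tuple(np.round((p-[u-60,w-45]+.5)*S).astype(int).tolist()),1,(0,0,255),-1)
        cv2.imwrite(draw,im)
    return s.x,-s.fun
ex=lambda d,z:abs(np.arctan2(d[1],d[0]))<.75
E
python3 - <<'E'
from h import *
for c in ("side","top"):
    im=cv2.imread(f"pics/{c}0.png")
    print(c,"cover",*hullfit(im,c,[(.0455,0,.03)],(.494,-.236),draw=f"pics/hc_{c}.png",excl=(lambda d,z:z>.029 and abs(np.arctan2(d[1],d[0])+.9)<.5) if c=="side" else None))
    print(c,"rins",*hullfit(im,c,[(.084,0,.042)],(.438,.037),draw=f"pics/hr_{c}.png",excl=ex))
a=[cv2.imread(f"pics/h{k}_{c}.png") for k in("c","r") for c in ("side","top")]
cv2.imwrite("pics/hull.png",cv2.resize(np.vstack([np.hstack(a[:2]),np.hstack(a[2:])]),(800,600),interpolation=cv2.INTER_AREA))
E
```

```text
side cover [ 0.4918317  -0.23541302] 35.55656433105469
side rins [0.4392038  0.03575703] 37.76388931274414
top cover [ 0.49375936 -0.23617112] 26.932348251342773
top rins [0.43817546 0.03424264] 25.069679260253906
```

View pics/hull.png

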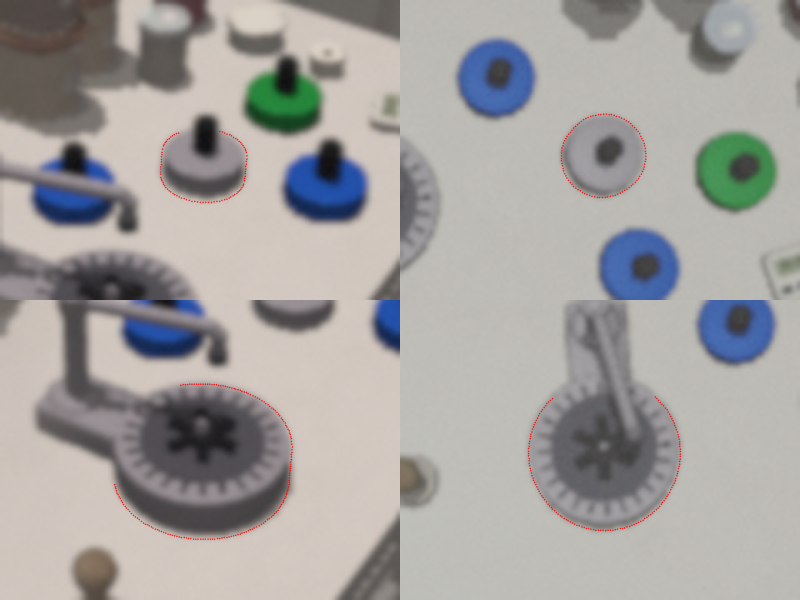

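```bash
cat > g.py <<'E'
import sys
from h import *
def st():
    o=r.get_obs();M=R.from_rotvec(o["orientation"]).as_matrix()
    print("t",round(o["clock"],2),"tcp",o["tcp_pos"].round(4),"F",o["contact_force"].round(2),"M",o["moment"].round(2),"w",round(o["grip_width"],4),"q",o["joints"].round(2))
    return o,M
def to(*targets,yaw=None):
    """targets world xyz -> tool-frame cm; yaw: desired world angle (deg) of tool x axis, tool down"""
    o,M=st();print("toolx yaw",np.degrees(np.arctan2(M[1,0],M[0,0])).round(1),"toolz",M[:,2].round(3))
    for p in targets: print(p,"->",((np.array(p)-o["tcp_pos"])@M*100).round(2))
    if yaw is not None:
        a=np.radians(yaw);T=np.array([[np.cos(a),np.sin(a),0],[np.sin(a),-np.cos(a),0],[0,0,-1]]).T
        T=np.c_[[np.cos(a),np.sin(a),0],[np.sin(a),-np.cos(a),0],[0,0,-1]]
        print("rot",np.degrees(R.from_matrix(M.T@T).as_rotvec()).round(2))
E
python3 - <<'E'
from g import *
to((.35,-.45,.26),(.45,-.25,.26),(.455,.045,.26),yaw=0)
E
```

```text
t 2.05 tcp [ 0.2154 -0.6397  0.2313] F [-0.76  0.52 -0.45] M [-0.02  0.03  0.  ] w 0.0856 q [ 1.14  0.48  0.02  1.56 -0.01  1.11 -0.08]
toolx yaw 18.6 toolz [ 0.  0. -1.]
(0.35, -0.45, 0.26) -> [ 18.81 -13.68  -2.87]
(0.45, -0.25, 0.26) -> [ 34.67 -29.45  -2.87]
(0.455, 0.045, 0.26) -> [ 44.56 -57.25  -2.87]
rot [-0.   -0.   18.61]
```

>>> jog_arm(
  rows=[
    {"xyz": [3.5, -2.5, -2.9], "delta_rot": [0, 0, 4], "fingers": 1},
    {"xyz": [7, -5, -2.9], "delta_rot": [0, 0, 8], "fingers": 1},
    {"xyz": [10.5, -8, -2.9], "delta_rot": [0, 0, 12], "fingers": 1},
    {"xyz": [14.5, -10.5, -2.9], "delta_rot": [0, 0, 16], "fingers": 1},
    {"xyz": [18.5, -13.5, -2.9], "delta_rot": [0, 0, 18.6], "fingers": 1},
  ],
)

```text
clock: 2.47
tcp_pos: [0.3323, -0.4742, 0.2607]
orientation: [3.141, -0.006, 0.001]
contact_force: [1.0, -0.2, 0.0]
grip_width: 0.0255
```

```bash
python3 - <<'E'
from g import *
to((.45,-.25,.26),(.455,.045,.26),yaw=0)
E
```

```text
t 2.47 tcp [ 0.3323 -0.4742  0.2607] F [ 0.97 -0.2   0.  ] M [ 0.04 -0.1   0.01] w 0.0255 q [ 0.84  0.29  0.02  1.76 -0.01  1.09 -0.72]
toolx yaw -0.2 toolz [ 0.001 -0.001 -1.   ]
(0.45, -0.25, 0.26) -> [ 11.69 -22.47   0.06]
(0.455, 0.045, 0.26) -> [ 1.207e+01 -5.197e+01  4.000e-02]
rot [ 0.04 -0.04 -0.22]
```

>>> jog_arm(
  rows=[
    {"xyz": [2, -3.7, 0], "fingers": 1},
    {"xyz": [4, -7.7, 0], "fingers": 1},
    {"xyz": [6, -11.7, 0], "fingers": 1},
    {"xyz": [8, -15.5, 0], "fingers": 1},
    {"xyz": [10, -19, 0], "fingers": 1},
  ],
)

```text
$.rows[0]: bad value
```

```bash
python3 - <<'E'
from g import *
to((.45,-.25,.26),(.455,.045,.26),yaw=0)
E
```

```text
t 2.47 tcp [ 0.3323 -0.4742  0.2607] F [ 0.97 -0.2   0.  ] M [ 0.04 -0.1   0.01] w 0.0255 q [ 0.84  0.29  0.02  1.76 -0.01  1.09 -0.72]
toolx yaw -0.2 toolz [ 0.001 -0.001 -1.   ]
(0.45, -0.25, 0.26) -> [ 11.69 -22.47   0.06]
(0.455, 0.045, 0.26) -> [ 1.207e+01 -5.197e+01  4.000e-02]
rot [ 0.04 -0.04 -0.22]
```

All three fields are needed in each row.

>>> jog_arm(
  rows=[
    {"xyz": [2, -3.7, 0], "delta_rot": [0, 0, 0], "fingers": 1},
    {"xyz": [4, -7.7, 0], "delta_rot": [0, 0, 0], "fingers": 1},
    {"xyz": [6, -11.5, 0], "delta_rot": [0, 0, 0], "fingers": 1},
    {"xyz": [8, -15.2, 0], "delta_rot": [0, 0, 0], "fingers": 1},
    {"xyz": [10, -19, 0], "delta_rot": [0, 0, 0], "fingers": 1},
  ],
)

```text
clock: 2.88
tcp_pos: [0.4298, -0.29, 0.261]
orientation: [3.14, -0.006, 0.002]
contact_force: [0.4, -0.3, -0.1]
grip_width: -0.0002
```

```bash
python3 - <<'E'
from g import *
to((.45,-.25,.26),(.455,.045,.26),yaw=0)
E
```

```text
t 2.88 tcp [ 0.4298 -0.29    0.261 ] F [ 0.37 -0.33 -0.1 ] M [-0.04 -0.11  0.03] w -0.0002 q [ 0.57  0.19 -0.11  1.89  0.02  1.06 -1.13]
toolx yaw -0.2 toolz [ 0.001 -0.001 -1.   ]
(0.45, -0.25, 0.26) -> [ 2.01 -4.01  0.1 ]
(0.455, 0.045, 0.26) -> [  2.39 -33.51   0.06]
rot [ 0.08 -0.08 -0.23]
```

>>> jog_arm(
  rows=[
    {"xyz": [1, -4, 0], "delta_rot": [0, 0, 0], "fingers": 1},
    {"xyz": [2, -8, 0], "delta_rot": [0, 0, 0], "fingers": 1},
    {"xyz": [2.4, -12, 0], "delta_rot": [0, 0, 0], "fingers": 1},
    {"xyz": [2.4, -16, 0], "delta_rot": [0, 0, 0], "fingers": 1},
    {"xyz": [2.4, -20, 0], "delta_rot": [0, 0, 0], "fingers": 1},
  ],
)

```text
clock: 3.3
tcp_pos: [0.4546, -0.088, 0.2611]
orientation: [3.14, -0.006, 0.003]
contact_force: [0.7, -0.1, -0.3]
grip_width: 0.0
```

>>> jog_arm(
  rows=[
    {"xyz": [0, -4, 0], "delta_rot": [0, 0, 0], "fingers": 1},
    {"xyz": [0, -8, 0], "delta_rot": [0, 0, 0], "fingers": 1},
    {"xyz": [0, -12, 0], "delta_rot": [0, 0, 0], "fingers": 1},
    {"xyz": [0, -15, 0], "delta_rot": [0, 0, 0], "fingers": 1},
    {"xyz": [0, -15.5, 0], "delta_rot": [0, 0, 0], "fingers": 1},
  ],
)

```text
clock: 3.72
tcp_pos: [0.4548, 0.0732, 0.2615]
orientation: [-3.141, -0.007, -0.006]
contact_force: [-0.0, 0.1, -0.2]
grip_width: 0.0003
```

```bash
python3 - <<'E'
from g import *
to((.455,.045,.136),yaw=0)
E
```

```text
t 3.72 tcp [0.4548 0.0732 0.2615] F [-0.02  0.15 -0.21] M [ 0.03 -0.04 -0.02] w 0.0003 q [ 0.1   0.11 -0.42  1.99  0.05  1.05 -1.91]
toolx yaw 0.3 toolz [ 0.004  0.001 -1.   ]
(0.455, 0.045, 0.136) -> [-0.03  2.83 12.55]
rot [-0.05 -0.21  0.26]
```

>>> jog_arm(
  rows=[
    {"xyz": [0, 0, 3], "delta_rot": [0, 0, 0], "fingers": 1},
    {"xyz": [0, 0, 6.5], "delta_rot": [0, 0, 0], "fingers": 1},
    {"xyz": [0, 0, 10], "delta_rot": [0, 0, 0], "fingers": 1},
    {"xyz": [0, 0, 12.4], "delta_rot": [0, 0, 0], "fingers": 1},
    {"xyz": [0, 0, 12.4], "delta_rot": [0, 0, 0], "fingers": 1},
  ],
)

```text
clock: 4.13
tcp_pos: [0.452, 0.072, 0.1335]
orientation: [3.141, 0.007, -0.007]
contact_force: [-0.8, -0.3, -0.1]
grip_width: -0.0003
```

```bash
python3 - <<'E'
from g import *
piv=np.array([.578,.047])
W=[]
for ph,rr in ((.36,.115),(.6,.11),(.85,.105),(1.1,.1),(1.35,.095),(1.6,.09),(1.75,.09)):
    a=np.pi+.086+ph;d=np.array([np.cos(a),np.sin(a)]);tn=np.array([-d[1],d[0]])
    W.append((*(piv+rr*d-.021*tn).round(3),.138))
to(*W,yaw=0)
for c in CI: cv2.imwrite(f"pics/{c}1.png",imaging.grab_frame(c))
a=cv2.imread("pics/side1.png")[130:280,180:380];b=cv2.imread("pics/top1.png")[140:290,150:350]
cv2.imwrite("pics/c1.png",cv2.resize(np.hstack([a,b]),None,fx=2,fy=2))
E
```

```text
t 4.13 tcp [0.452  0.072  0.1335] F [-0.78 -0.27 -0.14] M [-0.01  0.03  0.04] w -0.0003 q [ 0.06  0.29 -0.4   2.13  0.16  0.76 -2.01]
toolx yaw 0.3 toolz [-0.004 -0.001 -1.   ]
(np.float64(0.465), np.float64(0.016), 0.138) -> [ 1.27  5.61 -0.46]
(np.float64(0.48), np.float64(-0.006), 0.138) -> [ 2.76  7.82 -0.46]
(np.float64(0.499), np.float64(-0.025), 0.138) -> [ 4.66  9.73 -0.47]
(np.float64(0.521), np.float64(-0.038), 0.138) -> [ 6.85 11.04 -0.48]
(np.float64(0.544), np.float64(-0.044), 0.138) -> [ 9.15 11.65 -0.49]
(np.float64(0.567), np.float64(-0.045), 0.138) -> [11.45 11.76 -0.5 ]
(np.float64(0.581), np.float64(-0.045), 0.138) -> [12.85 11.76 -0.5 ]
rot [0.04 0.26 0.26]
```

View pics/c1.png

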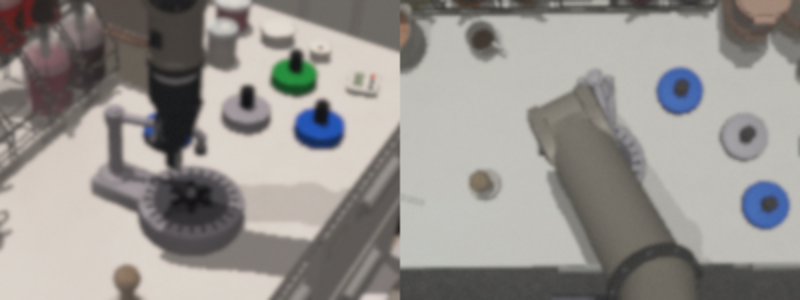

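>>> jog_arm(
  rows=[
    {"xyz": [0.6, 2.5, -0.4], "delta_rot": [0, 0, 0], "fingers": 1},
    {"xyz": [1.3, 5, -0.4], "delta_rot": [0, 0, 0], "fingers": 1},
    {"xyz": [2, 6.7, -0.4], "delta_rot": [0, 0, 0], "fingers": 1},
    {"xyz": [2.8, 7.9, -0.4], "delta_rot": [0, 0, 0], "fingers": 1},
    {"xyz": [4.2, 9.4, -0.4], "delta_rot": [0, 0, 0], "fingers": 1},
  ],
)

```text
clock: 4.65
tcp_pos: [0.4972, -0.0211, 0.144]
orientation: [-3.141, -0.007, -0.004]
contact_force: [-4.9, 2.0, 1.7]
grip_width: -0.0001
```

```bash
python3 - <<'E'
from g import *
to((.499,-.025,.138),(.521,-.038,.138),(.544,-.045,.138),(.567,-.047,.138),(.581,-.047,.138))
E
```

```text
t 4.65 tcp [ 0.4972 -0.0211  0.144 ] F [-4.89  2.01  1.73] M [ 0.23  1.02 -0.05] w -0.0001 q [ 0.21  0.32 -0.35  2.04  0.15  0.8  -1.79]
toolx yaw 0.2 toolz [ 0.003  0.001 -1.   ]
(0.499, -0.025, 0.138) -> [0.18 0.39 0.6 ]
(0.521, -0.038, 0.138) -> [2.37 1.7  0.6 ]
(0.544, -0.045, 0.138) -> [4.67 2.41 0.61]
(0.567, -0.047, 0.138) -> [6.97 2.62 0.61]
(0.581, -0.047, 0.138) -> [8.37 2.63 0.62]
```

>>> jog_arm(
  rows=[
    {"xyz": [0.8, 0.9, 0.8], "delta_rot": [0, 0, 0], "fingers": 1},
    {"xyz": [2.4, 1.8, 0.8], "delta_rot": [0, 0, 0], "fingers": 1},
    {"xyz": [3.6, 2.3, 0.8], "delta_rot": [0, 0, 0], "fingers": 1},
    {"xyz": [5, 2.5, 0.8], "delta_rot": [0, 0, 0], "fingers": 1},
    {"xyz": [6.5, 2.7, 0.8], "delta_rot": [0, 0, 0], "fingers": 1},
  ],
)

```text
clock: 5.07
tcp_pos: [0.5619, -0.0496, 0.1371]
orientation: [3.141, 0.004, 0.002]
contact_force: [-4.1, -1.7, 1.7]
grip_width: -0.0002
```

```bash
python3 - <<'E'
from g import *
to((.567,-.047,.138),(.581,-.047,.138))
for c in CI: cv2.imwrite(f"pics/{c}2.png",imaging.grab_frame(c))
a=cv2.imread("pics/side2.png")[130:280,180:380];b=cv2.imread("pics/top2.png")[140:290,150:350]
cv2.imwrite("pics/c2.png",cv2.resize(np.hstack([a,b]),None,fx=2,fy=2))
E
```

```text
t 5.07 tcp [ 0.5619 -0.0496  0.1371] F [-4.11 -1.73  1.65] M [-0.48  0.96  0.01] w -0.0002 q [ 0.23  0.43 -0.32  1.89  0.17  0.85 -1.75]
toolx yaw 0.1 toolz [ 0.001 -0.001 -1.   ]
(0.567, -0.047, 0.138) -> [ 0.51 -0.26 -0.09]
(0.581, -0.047, 0.138) -> [ 1.91 -0.26 -0.09]
```

View pics/c2.png

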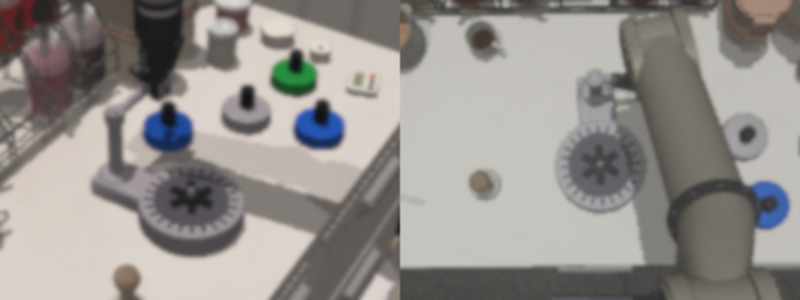

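>>> jog_arm(
  rows=[
    {"xyz": [1.2, 0, 0], "delta_rot": [0, 0, 0], "fingers": 1},
    {"xyz": [1.8, 0, 0], "delta_rot": [0, 0, 0], "fingers": 1},
    {"xyz": [0, 0, 0], "delta_rot": [0, 0, 0], "fingers": 1},
    {"xyz": [-1, 0, -3], "delta_rot": [0, 0, 0], "fingers": 1},
    {"xyz": [-2, 0, -7], "delta_rot": [0, 0, 0], "fingers": 1},
  ],
)

```text
clock: 5.58
tcp_pos: [0.5416, -0.0483, 0.2057]
orientation: [-3.14, -0.006, -0.001]
contact_force: [0.8, -0.4, 0.8]
grip_width: 0.0002
```

```bash
python3 - <<'E'
from g import *
to((.4928,-.2358,.2),yaw=0)
E
```

```text
t 5.58 tcp [ 0.5416 -0.0483  0.2057] F [ 0.84 -0.41  0.79] M [-0.06 -0.12  0.02] w 0.0002 q [ 0.26  0.31 -0.34  1.88  0.12  0.97 -1.71]
toolx yaw 0.2 toolz [ 0.001  0.001 -1.   ]
(0.4928, -0.2358, 0.2) -> [-4.95 18.73  0.54]
rot [-0.08 -0.03  0.2 ]
```

>>> jog_arm(
  rows=[
    {"xyz": [-1.5, 4, 0], "delta_rot": [0, 0, 0], "fingers": 0},
    {"xyz": [-2.8, 8, 0], "delta_rot": [0, 0, 0], "fingers": 0},
    {"xyz": [-4, 12, 0], "delta_rot": [0, 0, 0], "fingers": 0},
    {"xyz": [-4.9, 16, 1], "delta_rot": [0, 0, 0], "fingers": 0},
    {"xyz": [-4.9, 18.7, 3], "delta_rot": [0, 0, 0], "fingers": 0},
  ],
)

```text
clock: 6.0
tcp_pos: [0.4935, -0.24, 0.1788]
orientation: [3.138, 0.001, 0.012]
contact_force: [0.5, 0.4, -0.2]
grip_width: 0.0606
```

```bash
python3 - <<'E'
from g import *
to((.4928,-.2358,.1),(.4928,-.2358,.036),yaw=0)
c="side";im=imaging.grab_frame(c);cv2.imwrite("pics/side3.png",im)
cv2.imwrite("pics/c3.png",cv2.resize(im[110:260,200:400],None,fx=4,fy=4,interpolation=2))
E
```

```text
t 6.0 tcp [ 0.4935 -0.24    0.1788] F [ 0.52  0.36 -0.21] M [-0.07 -0.03 -0.04] w 0.0606 q [ 0.54  0.34 -0.25  1.9   0.1   0.9  -1.33]
toolx yaw 0.0 toolz [ 0.007 -0.003 -1.   ]
(0.4928, -0.2358, 0.1) -> [-0.13 -0.44  7.88]
(0.4928, -0.2358, 0.036) -> [-0.17 -0.46 14.28]
rot [ 0.18 -0.42  0.03]
```

View pics/c3.png

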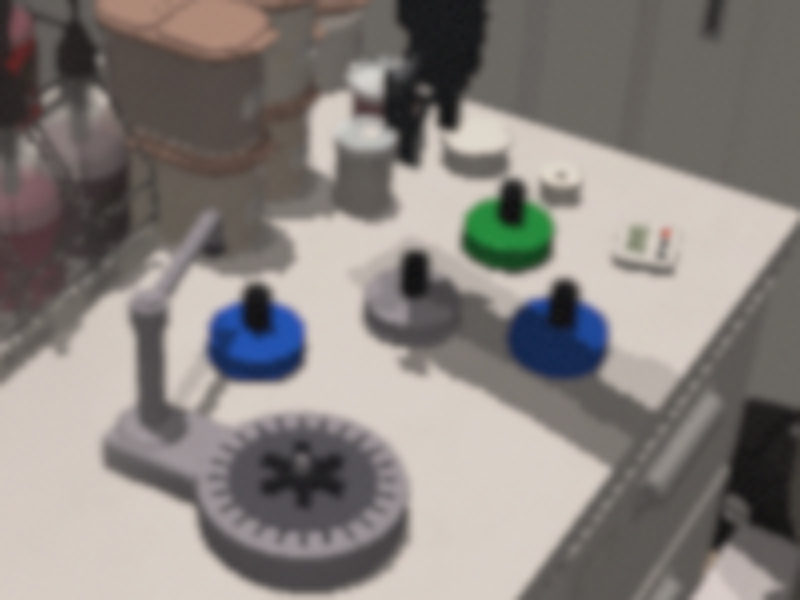

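>>> jog_arm(
  rows=[
    {"xyz": [-0.1, -0.4, 2.5], "delta_rot": [0.2, -0.4, 0], "fingers": 0},
    {"xyz": [-0.1, -0.4, 5], "delta_rot": [0.2, -0.4, 0], "fingers": 0},
    {"xyz": [-0.1, -0.4, 7], "delta_rot": [0.2, -0.4, 0], "fingers": 0},
    {"xyz": [-0.1, -0.4, 7.9], "delta_rot": [0.2, -0.4, 0], "fingers": 0},
    {"xyz": [-0.1, -0.4, 7.9], "delta_rot": [0.2, -0.4, 0], "fingers": 0},
  ],
)

```text
clock: 6.47
tcp_pos: [0.4887, -0.2403, 0.0932]
orientation: [-3.14, 0.008, 0.013]
contact_force: [-1.0, -0.5, -0.4]
grip_width: 0.0854
```

```bash
python3 - <<'E'
from g import *
to((.4928,-.2358,.04),yaw=0)
c="side";im=imaging.grab_frame(c);cv2.imwrite("pics/side4.png",im)
cv2.imwrite("pics/c4.png",cv2.resize(im[130:230,240:373],None,fx=6,fy=6,interpolation=2))
E
```

```text
t 6.47 tcp [ 0.4887 -0.2403  0.0932] F [-1.02 -0.46 -0.36] M [ 0.07  0.05 -0.01] w 0.0854 q [ 0.52  0.46 -0.23  1.97  0.15  0.74 -1.37]
toolx yaw -0.3 toolz [-0.008  0.002 -1.   ]
(0.4928, -0.2358, 0.04) -> [ 0.45 -0.44  5.31]
rot [-0.09  0.48 -0.28]
```

View pics/c4.png

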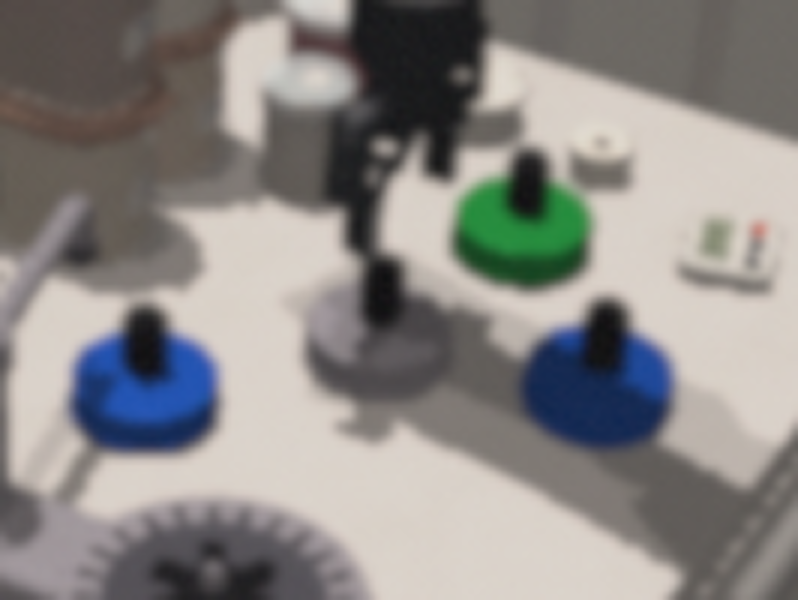

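>>> jog_arm(
  rows=[
    {"xyz": [0.4, -0.4, 1], "delta_rot": [0, 0.5, 0], "fingers": 0},
    {"xyz": [0.4, -0.4, 2.5], "delta_rot": [0, 0.5, 0], "fingers": 0},
    {"xyz": [0.4, -0.4, 4], "delta_rot": [0, 0.5, 0], "fingers": 0},
    {"xyz": [0.4, -0.4, 5], "delta_rot": [0, 0.5, 0], "fingers": 0},
    {"xyz": [0.4, -0.4, 5.2], "delta_rot": [0, 0.5, 0], "fingers": 0},
  ],
)

```text
clock: 6.93
tcp_pos: [0.4934, -0.2364, 0.0424]
orientation: [-3.141, 0.007, -0.003]
contact_force: [-0.6, -0.4, -0.0]
grip_width: 0.0855
```

>>> jog_arm(
  grip_force=20,
  rows=[
    {"xyz": [0, 0, 0], "delta_rot": [0, 0, 0], "fingers": 0.5},
    {"xyz": [0, 0, 0], "delta_rot": [0, 0, 0], "fingers": 0.7},
    {"xyz": [0, 0, 0], "delta_rot": [0, 0, 0], "fingers": 1},
    {"xyz": [0, 0, 0], "delta_rot": [0, 0, 0], "fingers": 1},
    {"xyz": [0, 0, 0], "delta_rot": [0, 0, 0], "fingers": 1},
  ],
)

```text
clock: 7.35
tcp_pos: [0.494, -0.2369, 0.0431]
orientation: [-3.142, 0.007, -0.005]
contact_force: [-3.6, 2.0, 9.8]
grip_width: 0.0263
```

```bash
python3 - <<'E'
from g import *
to((.4928,-.2358,.04),yaw=0)
E
```

```text
t 7.35 tcp [ 0.494  -0.2369  0.0431] F [-3.57  2.04  9.84] M [0.54 0.74 0.05] w 0.0263 q [ 0.5   0.53 -0.21  1.99  0.18  0.63 -1.4 ]
toolx yaw -0.3 toolz [ 0.003  0.    -1.   ]
(0.4928, -0.2358, 0.04) -> [-0.12 -0.11  0.31]
rot [-0.   -0.19 -0.27]
```

```bash
python3 - <<'E'
from g import *
c="side";im=imaging.grab_frame(c);cv2.imwrite("pics/side5.png",im)
cv2.imwrite("pics/c5.png",cv2.resize(im[130:230,240:373],None,fx=6,fy=6,interpolation=2))
st()
E
```

```text
t 7.4 tcp [ 0.4939 -0.2369  0.0432] F [-1.37 -0.16  5.39] M [-0.05  0.16 -0.04] w 0.0265 q [ 0.5   0.53 -0.21  1.99  0.18  0.63 -1.4 ]
```

View pics/c5.png

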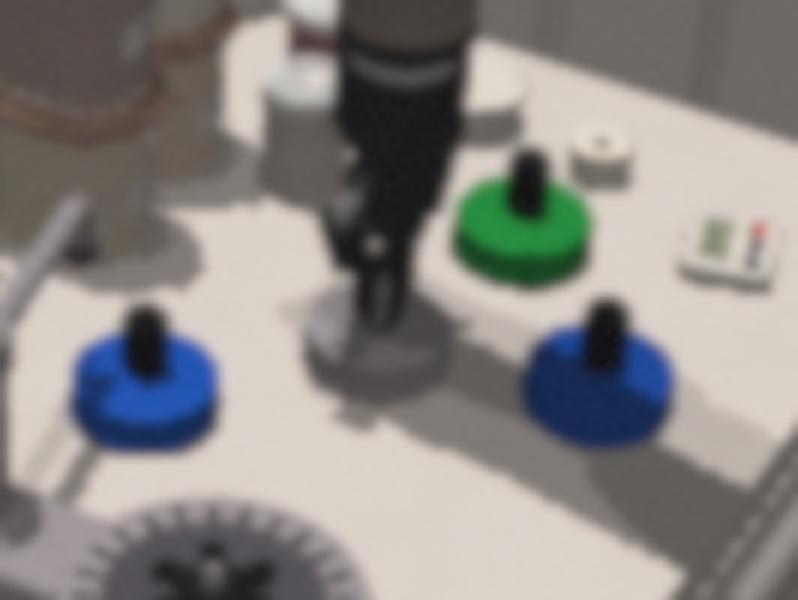

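>>> jog_arm(
  rows=[
    {"xyz": [0, 0, 0], "delta_rot": [0, 0, 0], "fingers": 0},
    {"xyz": [0, 0, 0], "delta_rot": [0, 0, 0], "fingers": 0},
    {"xyz": [0, 0, 0], "delta_rot": [0, 0, 0], "fingers": 0},
    {"xyz": [0, 0, 0], "delta_rot": [0, 0, -6], "fingers": 0},
    {"xyz": [0, 0, 0], "delta_rot": [0, 0, -12], "fingers": 0},
  ],
)

```text
clock: 7.82
tcp_pos: [0.4939, -0.2367, 0.043]
orientation: [3.124, 0.329, 0.005]
contact_force: [0.6, -0.4, 0.4]
grip_width: 0.084
```

>>> jog_arm(
  rows=[
    {"xyz": [0, 0, 0], "delta_rot": [0, 0, -7], "fingers": 0},
    {"xyz": [0, 0, 0], "delta_rot": [0, 0, -14], "fingers": 0},
    {"xyz": [0, 0, 0], "delta_rot": [0, 0, -21], "fingers": 0},
    {"xyz": [0, 0, 0], "delta_rot": [0, 0, -28], "fingers": 0},
    {"xyz": [0, 0, 0], "delta_rot": [0, 0, -35], "fingers": 0},
  ],
)

```text
clock: 8.23
tcp_pos: [0.4938, -0.2366, 0.0429]
orientation: [2.876, 1.261, 0.004]
contact_force: [-0.2, 0.0, -0.2]
grip_width: 0.0854
```

```bash
python3 - <<'E'
from g import *
to((.494,-.2369,.04),yaw=90)
E
```

```text
t 8.23 tcp [ 0.4938 -0.2366  0.0429] F [-0.17  0.02 -0.15] M [0.06 0.   0.03] w 0.0854 q [ 0.66  0.56 -0.42  1.98  0.35  0.67 -0.72]
toolx yaw 47.4 toolz [ 0.003  0.    -1.   ]
(0.494, -0.2369, 0.04) -> [-0.01  0.04  0.29]
rot [  0.15  -0.07 -42.64]
```

>>> jog_arm(
  rows=[
    {"xyz": [0, 0, 0], "delta_rot": [0, 0, -7], "fingers": 0},
    {"xyz": [0, 0, 0], "delta_rot": [0, 0, -14], "fingers": 0},
    {"xyz": [0, 0, 0], "delta_rot": [0, 0, -21], "fingers": 0},
    {"xyz": [0, 0, 0], "delta_rot": [0, 0, -28], "fingers": 0},
    {"xyz": [0, 0, 0], "delta_rot": [0, 0, -35], "fingers": 0},
  ],
)

```text
clock: 8.65
tcp_pos: [0.4936, -0.2366, 0.0428]
orientation: [2.357, 2.075, 0.003]
contact_force: [0.3, -0.9, 0.4]
grip_width: 0.0857
```

```bash
python3 - <<'E'
from g import *
to((.494,-.2368,.038),yaw=90)
E
```

```text
t 8.65 tcp [ 0.4936 -0.2366  0.0428] F [ 0.25 -0.89  0.38] M [-0.01 -0.06 -0.  ] w 0.0857 q [ 0.78  0.59 -0.57  1.97  0.48  0.71 -0.21]
toolx yaw 82.7 toolz [ 0.002  0.    -1.   ]
(0.494, -0.2368, 0.038) -> [-0.02  0.04  0.48]
rot [ 0.14 -0.03 -7.3 ]
```

>>> jog_arm(
  rows=[
    {"xyz": [0, 0, 0.3], "delta_rot": [0, 0, -5], "fingers": 0},
    {"xyz": [0, 0, 0.7], "delta_rot": [0, 0, -7.3], "fingers": 0},
    {"xyz": [0, 0, 0.7], "delta_rot": [0, 0, -7.3], "fingers": 0.3},
    {"xyz": [0, 0, 0.7], "delta_rot": [0, 0, -7.3], "fingers": 0.6},
    {"xyz": [0, 0, 0.7], "delta_rot": [0, 0, -7.3], "fingers": 1},
  ],
)

```text
clock: 9.07
tcp_pos: [0.4936, -0.2365, 0.0358]
orientation: [2.222, 2.219, 0.003]
contact_force: [-0.1, 0.2, -0.8]
grip_width: 0.0518
```

>>> jog_arm(
  grip_force=80,
  rows=[
    {"xyz": [0, 0, 0], "delta_rot": [0, 0, 0], "fingers": 1},
    {"xyz": [0, 0, 0], "delta_rot": [0, 0, 0], "fingers": 1},
    {"xyz": [0, 0, 0], "delta_rot": [0, 0, 0], "fingers": 1},
    {"xyz": [0, 0, 0], "delta_rot": [0, 0, 0], "fingers": 1},
    {"xyz": [0, 0, 0], "delta_rot": [0, 0, 0], "fingers": 1},
  ],
)

```text
clock: 9.48
tcp_pos: [0.4944, -0.2366, 0.0365]
orientation: [2.221, 2.218, 0.004]
contact_force: [0.3, -0.3, 5.3]
grip_width: 0.0259
```

```bash
python3 - <<'E'
from g import *
to((.494,-.2368,.15),yaw=90)
E
```

```text
t 9.48 tcp [ 0.4944 -0.2366  0.0365] F [ 0.27 -0.31  5.28] M [ 0.12  0.08 -0.01] w 0.0259 q [ 0.79  0.61 -0.59  1.97  0.51  0.71 -0.12]
toolx yaw 89.9 toolz [ 0.004 -0.    -1.   ]
(0.494, -0.2368, 0.15) -> [ -0.02   0.   -11.35]
rot [ 0.21  0.01 -0.09]
```

>>> jog_arm(
  rows=[
    {"xyz": [0, 0, -1], "delta_rot": [0, 0, 0], "fingers": 1},
    {"xyz": [0, 0, -3.5], "delta_rot": [0, 0, 0], "fingers": 1},
    {"xyz": [0, 0, -6.5], "delta_rot": [0, 0, 0], "fingers": 1},
    {"xyz": [0, 0, -9.5], "delta_rot": [0, 0, 0], "fingers": 1},
    {"xyz": [0, 0, -11.4], "delta_rot": [0, 0, 0], "fingers": 1},
  ],
)

```text
clock: 9.9
tcp_pos: [0.4942, -0.2365, 0.1531]
orientation: [2.22, 2.217, 0.005]
contact_force: [1.5, -0.7, -2.6]
grip_width: 0.026
```

```bash
python3 - <<'E'
from g import *
to((.4387,.035,.15),yaw=90)
c="side";im=imaging.grab_frame(c);cv2.imwrite("pics/side6.png",im)
cv2.imwrite("pics/c6.png",cv2.resize(im[130:230,240:373],None,fx=6,fy=6,interpolation=2))
E
```

```text
t 9.9 tcp [ 0.4942 -0.2365  0.1531] F [ 1.46 -0.71 -2.6 ] M [ 0.01 -0.05 -0.02] w 0.026 q [ 0.89  0.45 -0.7   1.9   0.36  0.91  0.01]
toolx yaw 89.9 toolz [ 0.005 -0.001 -1.   ]
(0.4387, 0.035, 0.15) -> [27.14 -5.59  0.27]
rot [ 0.28  0.03 -0.08]
```

View pics/c6.png

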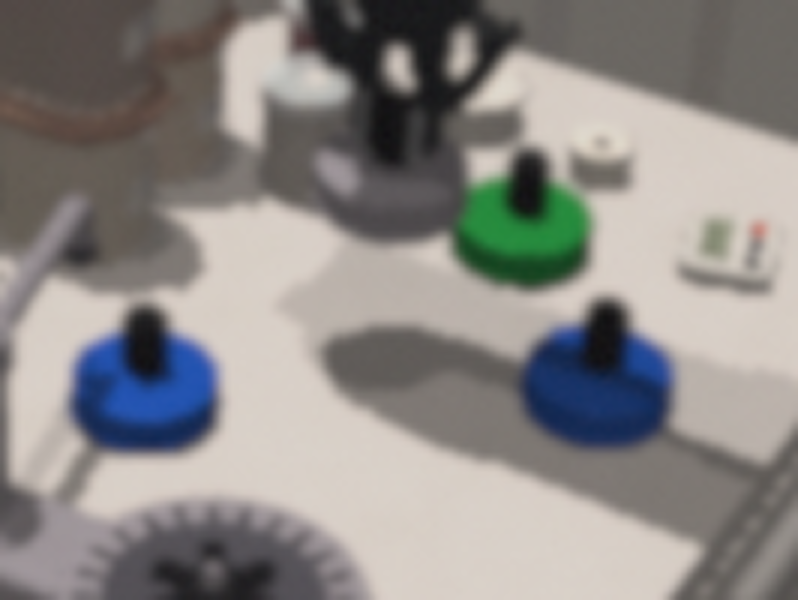

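>>> jog_arm(
  rows=[
    {"xyz": [2, -0.5, 0.2], "delta_rot": [0.2, 0, 0], "fingers": 1},
    {"xyz": [5, -1.2, 0.2], "delta_rot": [0.2, 0, 0], "fingers": 1},
    {"xyz": [8, -2, 0.2], "delta_rot": [0.2, 0, 0], "fingers": 1},
    {"xyz": [11, -2.7, 0.2], "delta_rot": [0.2, 0, 0], "fingers": 1},
    {"xyz": [14, -3.4, 0.2], "delta_rot": [0.2, 0, 0], "fingers": 1},
  ],
)

```text
clock: 10.37
tcp_pos: [0.4606, -0.0958, 0.1527]
orientation: [2.22, 2.216, 0.001]
contact_force: [0.8, 0.3, -2.7]
grip_width: 0.0258
```

```bash
python3 - <<'E'
from g import *
to((.4387,.035,.15),yaw=90)
E
```

```text
t 10.37 tcp [ 0.4606 -0.0958  0.1527] F [ 0.81  0.32 -2.7 ] M [ 0.04 -0.03 -0.02] w 0.0258 q [ 0.73  0.34 -0.77  2.07  0.32  0.85 -0.23]
toolx yaw 89.9 toolz [ 0.004 -0.003 -1.   ]
(0.4387, 0.035, 0.15) -> [13.08 -2.22  0.22]
rot [ 0.21  0.17 -0.11]
```

>>> jog_arm(
  rows=[
    {"xyz": [3.5, -0.6, 0.2], "delta_rot": [0.2, 0.2, 0], "fingers": 1},
    {"xyz": [7, -1.2, 0.2], "delta_rot": [0.2, 0.2, 0], "fingers": 1},
    {"xyz": [10, -1.7, 0.2], "delta_rot": [0.2, 0.2, 0], "fingers": 1},
    {"xyz": [12.3, -2.1, 0.2], "delta_rot": [0.2, 0.2, 0], "fingers": 1},
    {"xyz": [13.1, -2.2, 0.2], "delta_rot": [0.2, 0.2, 0], "fingers": 1},
  ],
)

```text
clock: 10.78
tcp_pos: [0.4371, 0.0389, 0.1501]
orientation: [-2.217, -2.224, -0.001]
contact_force: [0.2, -0.6, -2.2]
grip_width: 0.0253
```

```bash
python3 - <<'E'
from g import *
to((.4387,.035,.12),yaw=90)
for c in CI: cv2.imwrite(f"pics/{c}7.png",imaging.grab_frame(c))
a=cv2.imread("pics/side7.png")[130:280,200:350];b=cv2.imread("pics/top7.png")[140:290,170:320]
cv2.imwrite("pics/c7.png",cv2.resize(np.hstack([a,b]),(800,400),interpolation=2))
E
```

```text
t 10.78 tcp [0.4371 0.0389 0.1501] F [ 0.19 -0.59 -2.24] M [-0.01 -0.01 -0.  ] w 0.0253 q [ 0.51  0.3  -0.84  2.13  0.31  0.83 -0.52]
toolx yaw 90.2 toolz [-0.001  0.001 -1.   ]
(0.4387, 0.035, 0.12) -> [-0.39  0.16  3.01]
rot [-0.05 -0.08  0.18]
```

View pics/c7.png

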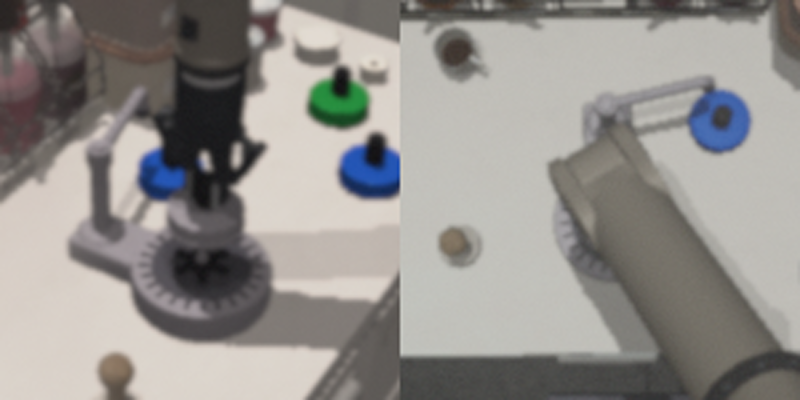

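```bash
python3 - <<'E'
from g import *
rd=lambda n:cv2.imread(f"pics/{n}.png")
for n in ("side2","side3","side4","side0"): print(n,*hullfit(rd(n),"side",[(.084,0,.042)],(.438,.035),excl=ex))
for n in ("top2","top0"): print(n,*hullfit(rd(n),"top",[(.084,0,.042)],(.438,.035),excl=ex))
# held cover vs tcp (side): bias
for n,t in (("side6",(.4942,-.2365,.1531)),("side7",(.4371,.0389,.1501))):
    z=t[2]-.0365
    print(n,"cover",*hullfit(rd(n),"side",[(.0455,z,z+.03)],t[:2],span=.012,excl=lambda d,zz:zz>z+.029,draw=f"pics/h_{n}.png"),t)
# pin fine crops
for n,c in (("side3","side"),("top2","top")):
    im=rd(n);u=proj(c,[[.4387,.035,.066],[.4387,.035,.052]]);print(n,u.round(1))
    w=u[0].astype(int);s=cv2.resize(im[w[1]-20:w[1]+20,w[0]-20:w[0]+20],None,fx=10,fy=10,interpolation=2)
    for v in u: cv2.drawMarker(s,tuple(((v-w+20.5)*10).astype(int).tolist()),(0,0,255),0,10)
    cv2.imwrite(f"pics/pin_{c}.png",s)
cv2.imwrite("pics/pin.png",np.hstack([rd("pin_side"),rd("pin_top")]))
E
```

```text
side2 [0.44121036 0.02358939] 30.097089767456055
side3 [0.43930238 0.03601687] 38.23084259033203
side4 [0.43960727 0.03587666] 38.3406867980957
side0 [0.43898071 0.03577197] 37.74586868286133
top2 [0.43795572 0.03438666] 22.56307601928711
top0 [0.43806239 0.03416236] 25.072078704833984
side6 cover [ 0.49870583 -0.23905669] 27.31833267211914 (0.4942, -0.2365, 0.1531)
side7 cover [0.44400808 0.0248809 ] 16.92852020263672 (0.4371, 0.0389, 0.1501)
side3 [[275.7 224.5]
 [275.5 227.8]]
top2 [[249.5 222.4]
 [249.5 222.8]]
```

View pics/pin.png

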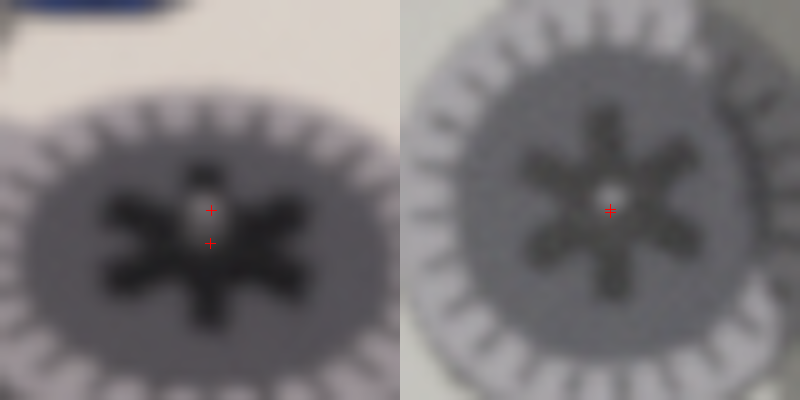

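View pics/h_side7.png

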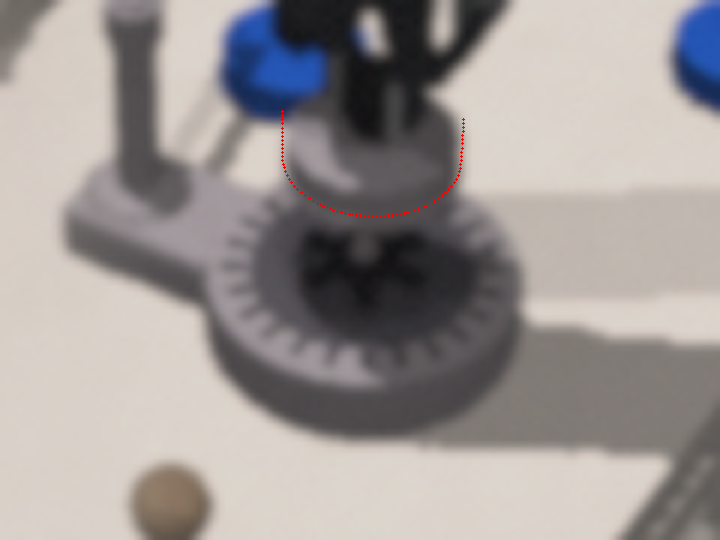

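```bash
python3 - <<'E'
from g import *
rd=lambda n:cv2.imread(f"pics/{n}.png")
def fitR(n,c,z,r0,sg,x0=(.440,.035),exc=None,span=.008):
    g=cv2.GaussianBlur(cv2.cvtColor(rd(n),cv2.COLOR_BGR2GRAY).astype(np.float32),(0,0),.8)
    best=None
    samp=lambda p:cv2.remap(g,p[:,0].astype(np.float32)[None],p[:,1].astype(np.float32)[None],cv2.INTER_CUBIC)[0]
    T=np.linspace(-np.pi,np.pi,180)
    if exc: T=T[[not exc(a) for a in T]]
    def f(v):
        C=lambda r_:np.c_[v[0]+r_*np.cos(T),v[1]+r_*np.sin(T),0*T+z]
        d=samp(proj(c,C(v[2]+.004)))-samp(proj(c,C(v[2]-.004)))
        return -np.mean(np.clip(sg*d,-10,40))
    for dx in np.arange(-span,span+.001,.004):
        for dy in np.arange(-span,span+.001,.004):
            for dr in (-.004,0,.004):
                v0=np.array([x0[0]+dx,x0[1]+dy,r0+dr])
                s=f(v0)
                if best is None or s<best[0]:best=(s,v0)
    s=minimize(f,best[1],method="Nelder-Mead",options=dict(initial_simplex=best[1]+np.vstack([np.zeros(3),np.eye(3)*.003]),xatol=1e-4,fatol=1e-3))
    return s.x.round(4),round(-s.fun,2)
# inner dark disc
for z in (.042,.046):
  print("disc top2",z,fitR("top2","top",z,.060,1,exc=lambda a:-1.9<a<0.1))
  print("disc top0",z,fitR("top0","top",z,.060,1,exc=lambda a:-1.0<a<0.3))
  for n in ("side3","side4","side0"): print("disc",n,z,fitR(n,"side",z,.060,1,exc=(lambda a:-.9<a<.3) if n=="side0" else None))
print("outer top2",fitR("top2","top",.042,.084,1,exc=lambda a:abs(a)<.7 or -1.9<a<0.1))
print("outer top0",fitR("top0","top",.042,.084,1,exc=lambda a:abs(a)<.8))
# pin / star centroid in top2
im=rd("top2");g=cv2.cvtColor(im,cv2.COLOR_BGR2GRAY).astype(float)
u,v=249,222
P=g[v-6:v+6,u-6:u+6]; print(P.round().astype(int))
yy,xx=np.mgrid[v-14:v+15,u-14:u+15];G=g[v-14:v+15,u-14:u+15];m=(np.hypot(xx-249.5,yy-221.5)<12)
w=np.clip(90-G,0,None)*m;print("star centroid",(w*xx).sum()/w.sum(),(w*yy).sum()/w.sum())
print("pred",proj("top",[[.4387,.035,.052]]))
E
```

```text
disc top2 0.042 (array([0.4423, 0.035 , 0.0588]), np.float64(30.52))
disc top0 0.042 (array([0.4424, 0.0346, 0.0591]), np.float64(29.91))
disc side3 0.042 (array([0.4421, 0.0319, 0.0597]), np.float64(28.56))
disc side4 0.042 (array([0.442 , 0.0318, 0.0599]), np.float64(29.01))
disc side0 0.042 (array([0.4419, 0.032 , 0.0597]), np.float64(28.1))
disc top2 0.046 (array([0.4417, 0.0353, 0.0584]), np.float64(30.56))
disc top0 0.046 (array([0.442 , 0.0347, 0.0589]), np.float64(29.98))
disc side3 0.046 (array([0.4399, 0.0355, 0.0596]), np.float64(28.67))
disc side4 0.046 (array([0.4399, 0.0355, 0.0597]), np.float64(29.11))
disc side0 0.046 (array([0.4396, 0.0358, 0.0596]), np.float64(28.2))
outer top2 (array([0.4381, 0.0347, 0.0847]), np.float64(28.84))
outer top0 (array([0.4387, 0.0342, 0.0852]), np.float64(30.19))
[[ 93  92  97  97  84  75  67  65  81  92  93  88]
 [ 79  85  88  93  83  72  70  68  77  85  85  76]
 [ 73  71  79  79  74  70  69  69  70  76  69  67]
 [ 70  69  69  69  69  68  73  74  71  70  68  66]
 [ 74  71  71  68  70  75  93  94  84  74  70  68]
 [ 89  79  73  71  73  90 116 121  99  78  73  71]
 [ 98  88  78  71  73  89 110 113  93  72  67  70]
 [ 95  88  75  77  76  81  89  87  76  73  68  67]
 [ 83  76  70  72  75  75  78  76  73  73  67  68]
 [ 71  72  69  69  69  70  72  74  72  71  72  71]
 [ 70  73  66  70  71  71  73  72  74  81  84  76]
 [ 68  71  77  83  84  74  68  68  71  87  93  92]]
star centroid 250.05234819024827 221.9790607239007
pred [[249.53787543 222.78938994]]
```

>>> jog_arm(
  rows=[
    {"xyz": [-0.4, 0.5, 0.8], "delta_rot": [0, 0, 0], "fingers": 1},
    {"xyz": [-0.4, 0.5, 1.6], "delta_rot": [0, 0, 0], "fingers": 1},
    {"xyz": [-0.4, 0.5, 2.4], "delta_rot": [0, 0, 0], "fingers": 1},
    {"xyz": [-0.4, 0.5, 3.2], "delta_rot": [0, 0, 0], "fingers": 1},
    {"xyz": [-0.4, 0.5, 3.5], "delta_rot": [0, 0, 0], "fingers": 1},
  ],
)

```text
clock: 11.3
tcp_pos: [0.442, 0.0316, 0.1132]
orientation: [-2.219, -2.22, 0.003]
contact_force: [-0.6, 0.3, -2.8]
grip_width: 0.0256
```

>>> jog_arm(
  rows=[
    {"xyz": [0, 0, 0], "delta_rot": [0, 0, 0], "fingers": 1},
    {"xyz": [0, 0, 0], "delta_rot": [0, 0, 0], "fingers": 1},
    {"xyz": [0, 0, 0], "delta_rot": [0, 0, 0], "fingers": 1},
    {"xyz": [0, 0, 0], "delta_rot": [0, 0, 0], "fingers": 1},
    {"xyz": [0, 0, 0], "delta_rot": [0, 0, 0], "fingers": 1},
  ],
)

```text
clock: 11.72
tcp_pos: [0.4423, 0.0316, 0.1135]
orientation: [-2.22, -2.22, 0.002]
contact_force: [-0.4, 0.9, -3.4]
grip_width: 0.0256
```

```bash
python3 - <<'E'
from g import *
to((.442,.035,.09),yaw=90)
im=imaging.grab_frame("side");cv2.imwrite(f"pics/side8.png",im)
cv2.imwrite("pics/c8.png",cv2.resize(im[170:270,210:343],None,fx=6,fy=6,interpolation=2))
E
```

```text
t 11.72 tcp [0.4423 0.0316 0.1135] F [-0.37  0.9  -3.39] M [ 0.   -0.02 -0.02] w 0.0256 q [ 0.47  0.37 -0.79  2.15  0.38  0.76 -0.57]
toolx yaw 90.0 toolz [-0.003  0.    -1.   ]
(0.442, 0.035, 0.09) -> [ 0.34 -0.03  2.35]
rot [-0.15 -0.03  0.01]
```

View pics/c8.png

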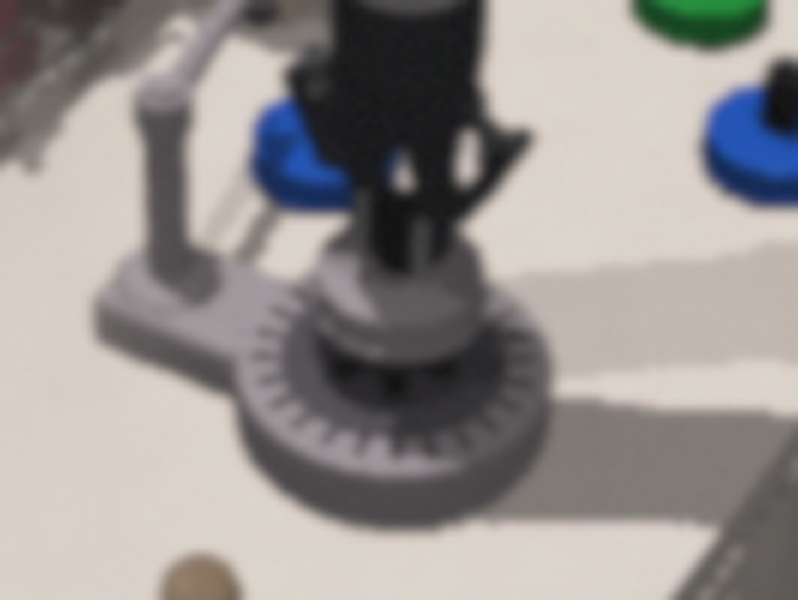

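Cover is level above the bed. Correct 3.4 mm sideways first, then descend slowly.

>>> jog_arm(
  rows=[
    {"xyz": [0.3, 0, 0], "delta_rot": [-0.1, 0, 0], "fingers": 1},
    {"xyz": [0.3, 0, 0.4], "delta_rot": [-0.1, 0, 0], "fingers": 1},
    {"xyz": [0.3, 0, 0.8], "delta_rot": [-0.1, 0, 0], "fingers": 1},
    {"xyz": [0.3, 0, 1.1], "delta_rot": [-0.1, 0, 0], "fingers": 1},
    {"xyz": [0.3, 0, 1.4], "delta_rot": [-0.1, 0, 0], "fingers": 1},
  ],
)

```text
clock: 12.18
tcp_pos: [0.442, 0.0346, 0.099]
orientation: [-2.22, -2.221, 0.001]
contact_force: [0.6, 0.8, -3.1]
grip_width: 0.0259
```

```bash
python3 - <<'E'
from g import *
to((.442,.035,.09),yaw=90)
E
```

```text
t 12.18 tcp [0.442  0.0346 0.099 ] F [ 0.6   0.79 -3.08] M [ 0.01  0.05 -0.02] w 0.0259 q [ 0.44  0.4  -0.78  2.17  0.42  0.73 -0.61]
toolx yaw 90.0 toolz [-0.001  0.    -1.   ]
(0.442, 0.035, 0.09) -> [ 0.04 -0.    0.9 ]
rot [-0.09 -0.02  0.02]
```

>>> jog_arm(
  rows=[
    {"xyz": [0, 0, 0.2], "delta_rot": [0, 0, 0], "fingers": 1},
    {"xyz": [0, 0, 0.4], "delta_rot": [0, 0, 0], "fingers": 1},
    {"xyz": [0, 0, 0.6], "delta_rot": [0, 0, 0], "fingers": 1},
    {"xyz": [0, 0, 0.8], "delta_rot": [0, 0, 0], "fingers": 1},
    {"xyz": [0, 0, 1.0], "delta_rot": [0, 0, 0], "fingers": 1},
  ],
)

```text
clock: 12.6
tcp_pos: [0.4421, 0.0346, 0.0888]
orientation: [-2.22, -2.221, 0.001]
contact_force: [0.1, 0.2, -2.9]
grip_width: 0.0257
```

```bash
python3 - <<'E'
from g import *
to((.442,.035,.081),yaw=90)
E
```

```text
t 12.6 tcp [0.4421 0.0346 0.0888] F [ 0.14  0.2  -2.93] M [ 0.03 -0.04  0.  ] w 0.0257 q [ 0.43  0.41 -0.76  2.17  0.44  0.71 -0.63]
toolx yaw 90.0 toolz [-0.001  0.    -1.   ]
(0.442, 0.035, 0.081) -> [ 0.04 -0.01  0.78]
rot [-0.08 -0.03  0.01]
```

>>> jog_arm(
  grip_force=100,
  rows=[
    {"xyz": [0, 0, 0.1], "delta_rot": [0, 0, 0], "fingers": 1},
    {"xyz": [0, 0, 0.2], "delta_rot": [0, 0, 0], "fingers": 1},
    {"xyz": [0, 0, 0.4], "delta_rot": [0, 0, 0], "fingers": 1},
    {"xyz": [0, 0, 0.6], "delta_rot": [0, 0, 0], "fingers": 1},
    {"xyz": [0, 0, 0.8], "delta_rot": [0, 0, 0], "fingers": 1},
  ],
)

```text
clock: 13.02
tcp_pos: [0.4423, 0.0346, 0.0812]
orientation: [-2.221, -2.221, 0.001]
contact_force: [-9.5, -1.3, 41.3]
grip_width: 0.0253
```

```bash
python3 - <<'E'
from g import *
to((.442,.035,.081),yaw=90)
E
```

```text
t 13.02 tcp [0.4423 0.0346 0.0812] F [-9.48 -1.34 41.27] M [-0.28  2.33  0.04] w 0.0253 q [ 0.42  0.43 -0.75  2.18  0.46  0.7  -0.65]
toolx yaw 90.0 toolz [-0.001 -0.    -1.   ]
(0.442, 0.035, 0.081) -> [ 0.04 -0.03  0.02]
rot [-0.06  0.01  0.01]
```

>>> jog_arm(
  rows=[
    {"xyz": [0, 0, 0.05], "delta_rot": [0, 0, 0], "fingers": 1},
    {"xyz": [0, 0, 0.05], "delta_rot": [0, 0, 0], "fingers": 1},
    {"xyz": [0, 0, 0.05], "delta_rot": [0, 0, 0], "fingers": 1},
    {"xyz": [0, 0, 0.05], "delta_rot": [0, 0, 0], "fingers": 1},
    {"xyz": [0, 0, 0.05], "delta_rot": [0, 0, 0], "fingers": 1},
  ],
)

```text
clock: 13.43
tcp_pos: [0.4422, 0.0347, 0.0814]
orientation: [2.221, 2.222, -0.002]
contact_force: [-5.1, -0.6, 14.0]
grip_width: 0.0254
```

```bash
python3 - <<'E'
from g import *
for i in range(3):
    im=imaging.grab_frame("side"); st()
cv2.imwrite(f"pics/side9.png",im)
for c in ("top",): cv2.imwrite("pics/top9.png",imaging.grab_frame(c))
cv2.imwrite("pics/c9.png",np.hstack([cv2.resize(im[150:270,210:330],None,fx=3.3,fy=3.3,interpolation=2),cv2.resize(cv2.imread("pics/top9.png")[140:260,200:320],None,fx=3.3,fy=3.3,interpolation=2)]))
E
```

```text
t 13.48 tcp [0.4422 0.0347 0.0815] F [-5.49 -1.26 13.77] M [-0.19  1.27 -0.  ] w 0.0256 q [ 0.42  0.43 -0.75  2.18  0.46  0.7  -0.65]
t 13.53 tcp [0.4422 0.0347 0.0814] F [-4.87 -0.76 13.59] M [-0.2   1.23  0.02] w 0.0251 q [ 0.42  0.43 -0.75  2.18  0.46  0.7  -0.65]
t 13.58 tcp [0.4422 0.0347 0.0814] F [-5.56 -0.72 14.64] M [-0.2   1.23 -0.  ] w 0.0254 q [ 0.42  0.43 -0.75  2.18  0.46  0.7  -0.65]
```

View pics/c9.png

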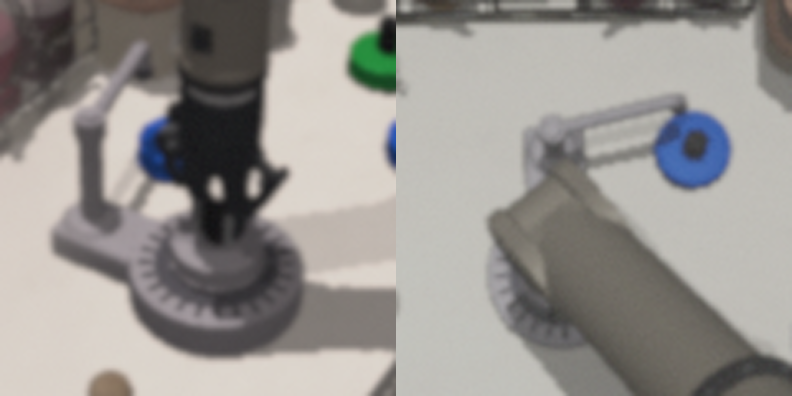

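>>> jog_arm(
  rows=[
    {"xyz": [0, 0, 0.12], "delta_rot": [0, 0, 0], "fingers": 1},
    {"xyz": [0, 0, 0.12], "delta_rot": [0, 0, 0], "fingers": 1},
    {"xyz": [0, 0, 0.12], "delta_rot": [0, 0, 0], "fingers": 1},
    {"xyz": [0, 0, 0.12], "delta_rot": [0, 0, 0], "fingers": 1},
    {"xyz": [0, 0, 0.12], "delta_rot": [0, 0, 0], "fingers": 1},
  ],
)

```text
clock: 14.05
tcp_pos: [0.4422, 0.0347, 0.0814]
orientation: [2.22, 2.221, -0.004]
contact_force: [-7.6, -1.0, 19.9]
grip_width: 0.0252
```

```bash
python3 - <<'E'
from g import *
for i in range(2):
    im=imaging.grab_frame("side"); st()
cv2.imwrite("pics/side10.png",im)
for x,z in ((.0455,.045),(.0455,.052)):
    print(z,hullfit(im,"side",[(.0455,z,z+.03)],(.442,.035),span=.008,excl=lambda d,zz:zz>z+.029))
E
```

```text
t 14.1 tcp [0.4422 0.0347 0.0814] F [-6.57 -2.42 21.39] M [-0.32  1.74 -0.06] w 0.0251 q [ 0.41  0.43 -0.75  2.18  0.46  0.7  -0.65]
t 14.15 tcp [0.4422 0.0347 0.0814] F [-6.85 -0.96 21.19] M [-0.27  1.76 -0.04] w 0.0255 q [ 0.41  0.43 -0.75  2.18  0.46  0.7  -0.65]
0.045 (array([0.44070958, 0.05244716]), np.float64(15.213359832763672))
0.052 (array([0.43671158, 0.0582552 ]), np.float64(15.278890609741211))
```

```bash
python3 - <<'E'
from g import *
r.hand_in(); st()
E
```

```text
the job is handed in; nothing more can be done
the job is handed in; nothing more can be done
```

I swung the spout to the right, well past a quarter turn. Then I gripped the steel cover by its knob, lowered it over the nozzle pin and pressed it down. I handed in at about 14.2 s while still holding it; the hand-in gives no verdict.

**Spout:** the last top picture shows it clear of the bed, with nothing near it disturbed.

**Cover fit:** the tool went straight past the height where the underside would have rested on the pin tip, with no contact force. That means the socket dropped over the pin. I could not confirm how well it is centred from the pictures.

**Press:** the tool stopped at 81.4 mm, which puts the underside at about 45 mm, the valve's stop height. Increasing the push from about 14 N to 21 N did not move it further, so it is against the stop. The spring needs only 11.5 N. A sideways reading of about 7 N remained, probably light contact with the pin.

**Checks that failed or disagreed:**
- **Cover outline:** the outline fit of the seated cover in the last side picture failed against the dark bed. It gave positions 17–23 mm off, so I relied on tool height and force instead.
- **Pin position:** the first estimate, from the housing outline, was about 3 mm off from the dark disc and star around the pin. I used the disc and star value.
- **Bystanders:** no separate check was made at the end. The tool stayed well away from all four, and in the pictures that show the tamper and cup they are standing as before.

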